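# Clamp a tube rack in the sprung jaws of a mixer

## Task

Clamp the low tube rack, the one with a thin ledge sticking out at both ends, in the bench mixer: tip it a little, push one ledge under the hood of the taller sprung jaw until that jaw gives way, lower the other end inside the plain jaw and let go, so that the springs centre the rack, lying flat on the platform, in line with the jaws and midway along their width. The taller rack without ledges is not needed.

Things in the scene. Friction and masses are not known exactly. Their poses are not given: they have to be found in the camera images.
- ledged_rack: Low white tube rack, 130 g. Base board 120 (its x) x 50 (its y) x 6 mm; centred on it a block 92 x 50 mm reaching 30 mm above the underside, with small capped tubes 4 mm higher. So a ledge 14 long, 50 wide, 6 thick sticks out at each end (+x, -x; ends alike). Grip it from above across the 50 mm. Origin: centre of the underside, z up. Starts flat on the table.
- mixer: White mixer, fixed, 228 (its x) x 150 (y) mm. Origin: centre of its underside, at table height; z up. Flat metal platform 70 mm up, long sides open. On it two black jaws, 60 mm wide (y), face each other along x and slide outwards against springs: a hooded one on the +x side, a plain one on the -x side. Control knob on the -y side. Behind each jaw a bracket 13 mm high at x = +-106 to 113 mm.
- hooded_jaw (a joint): Outward (+x) slide of the hooded jaw, 0 to 0.030 m; 1 N at 0, then 250 N/m. At 0 its upright inner face is at mixer x = +54 mm. At its top a hood sticks out 7 mm inwards, its underside 16 and top 21.5 mm above the platform; a ledge goes beneath. Pushed out 14 to 28 mm by the rack's one end, it leaves room for the other end inside the plain jaw. About 0.006 when the rack is centred.
- plain_jaw (a joint): Outward (mixer -x) slide of the plain jaw, 0 to 0.030 m, same spring. At 0 its upright inner face is at mixer x = -54 mm, so the jaws at rest are 108 mm apart, 12 mm less than the rack's length. Its top is 11 mm above the platform; no hood. About 0.006 when the rack is centred.
Mind the look-alikes: they are no part of the job. Leave any red look-alike of the ledged_rack alone.

How it is judged:
By the outcome, as a careful person would: the job done as asked, in the order asked, and still so for the second after the job is handed in, with the robot touching nothing.
It also fails if it takes over 38 s, if anything falls off the work surface, if the arm or the gripper's body presses on something with over 40 N, if the wrist force passes 120 N, or if a joint passes its speed limit or range.

## Robot

A 7-joint arm with a two-finger parallel gripper is mounted at the origin on the work surface. World frame = base frame: x ahead of the robot, y to its left, z up, the work surface at z = 0. Lengths are in m, angles in rad, forces in N, time in s.
With the tool pointing down it reaches from about 0.4 to 0.875 m from the base axis. Payload 19.3 kg.
Tool frame: the origin (TCP) lies on the centre line of the jaws, within the pads' length; the fingertips stand 14 mm ahead of it and the grasp point (between the pads) lies 5 mm behind it; x points along the fingers, y is the direction in which the jaws open and shut, and the axes are right-handed (so a half turn about x gives the same grasp; the last joint's range is limited). The gripper opens to 85 mm and grips with 20 to 120 N. Pads are 22 mm wide; open, the fingers measure 114 mm over their backs; the gripper's body (76 mm by 85 mm) begins 54 mm behind the grasp point. The pads swing forward as they close: fully open they stand 13 mm farther back than shut.
Start: joints at [1.048, 0.521, -0.036, 1.599, 0.021, 1.021, -0.113], TCP at [0.273, -0.562, 0.245] pointing down, gripper open.
Joint ranges: [-2.91, 2.91], [-0.3, 2.13], [-1.5, 1.42], [0.17, 2.43], [-1.26, 4.41], [0.16, 1.93], [-2.52, 2.52]. Speed limits (rad/s): [1.89, 1.89, 2.39, 2.39, 3.01, 3.01, 3.01].

## Interface

Orientations are given as [roll, pitch, yaw] about the fixed x, y, z axes, in that order (R = Rz(yaw) Ry(pitch) Rx(roll)).
In Python, from workcell import monitor, optics, bot gives the robot as it stands.
- The arm moves only by the tool arm_command, never from a script. Its arguments are lists of equal length, an entry for each row: "delta_pos": the shift along the tool's x, y, z as a fraction of full scale, a list of three; "rotation": the turn, a rotation vector about the tool's x, y, z as a fraction of full scale, a list of three. In form: {"delta_pos": [[dx, dy, dz], ...], "rotation": [[wx, wy, wz], ...]}. A call has 1 to 10 rows; each row shifts and turns the pose as measured when the row begins, along the tool's axes as they then stand; what a row does not reach is not made up. Full scale, the value 1, is 30 mm for a shift and 6 degrees for a turn. A row lasts 1/10 s, in which the tool goes at most 50 mm and 8.59 degrees, less where a joint would pass 70% of its speed; a pose out of reach is approached as far as the arm can. A call with a number of a shift or a turn outside -1 to 1 is refused whole. A call with a gripper value outside its range is refused whole. "gripper" is the closure, from -1 (fully open) to 1 (shut), so that 0 is half open, set as the call begins (left out, the last holds). The fingers move at their own pace and stop on an object; "grip_force" is the grip in N (left out, the last holds). Time passes only in rows, so rows that do not move let the fingers close. It gives the time, the measured TCP pose, the force and the opening at its end, in the units of the state.
- monitor.observe(): the state, without advancing time (a new reading comes with each control period).
- optics.grab_frame(name): name is "side" or "top"; returns the picture (384x512x3 uint8, red, green, blue); there is no depth.
- optics.camera_params(name): a dict with "fx", "fy", "cx", "cy" (pixels), "origin" and "rotation" of the camera in the world. Camera axes: x right, y down, z forward; pixel columns grow to the right and rows downward; lengths in m; the calibration is good to about 2 mm. A picture is of the moment at which its call begins. camera_params takes no time and is no camera call.
- bot.job_done(): hands the job in, once; it reports no verdict.
The state is a dict: "clock": time; "qpos": joint angles; "qd": joint speeds; "joint_efforts": joint torques, N m; "position": TCP position; "tool_rot": TCP orientation; "force": force on the tool from outside, world axes, zero at the start; "moment": the same for the moment, N m; "grip_width": finger opening in m.
Only numpy, scipy, OpenCV 4.12 (cv2) and the standard library are available. Lean on these libraries where they do the work, as an engineer would, in place of code of your own. Each camera call takes 0.05 s, during which the arm holds its last target. There are 200 camera calls.

## Working session

There is one attempt and no reset: what is moved stays moved. The work goes in short steps, Python scripts to look and compute and a tool call to move; the robot and the scene stay as the last step left them, time stands still between calls to the robot, and variables do not carry over. Pictures are saved under pics/ and viewed, about 8 in all and at most 12, crops included, and the job is handed in when it is done.

Besides the shell and the picture viewer there is one more tool, called as a command line: name --argument value ..., lists and objects as JSON in quotes. arm_command: Moves the arm, as the interface text tells. Its arguments: {"type":"object","properties":{"delta_pos":{"type":"array","items":{"type":"array","items":{"type":"number"}}},"rotation":{"type":"array","items":{"type":"array","items":{"type":"number"}}},"gripper":{"type":"number"},"grip_force":{"type":"number"}},"required":["delta_pos","rotation"]}

```bash
mkdir -p pics; ls; python3 - <<'E'
from workcell import monitor, optics
import cv2
for n in("side","top"):
    im=optics.grab_frame(n); cv2.imwrite(f"pics/{n}0.png",im[:,:,::-1]); print(n,optics.camera_params(n))
print(monitor.observe())
a=cv2.imread("pics/side0.png");b=cv2.imread("pics/top0.png")
E
```

```text
pics
side {'fx': 403.3977917268283, 'fy': 403.3977917268283, 'cx': 247.35473445306485, 'cy': 190.62085694583794, 'origin': array([0.20116238, 0.76025271, 0.67055872]), 'rotation': array([-2.0811215 , -0.02294192, -2.79783287])}
top {'fx': 468.32265552147726, 'fy': 468.32265552147726, 'cx': 259.3777640887195, 'cy': 187.02562918558428, 'origin': array([ 0.43902729, -0.21045324,  1.51192308]), 'rotation': array([-3.07028001, -0.01150204, -1.59889624])}
{'clock': 0.1, 'qpos': array([ 1.04777709,  0.52196628, -0.03636352,  1.5999086 ,  0.02118577,
        1.02113257, -0.11278105]), 'qd': array([ 0.00029147, -0.00438581, -0.00056263, -0.00018713,  0.00068039,
        0.00305591,  0.00075911]), 'joint_efforts': array([ 5.94266152e-03, -9.28482771e+01,  1.98531076e+00, -3.70529330e+01,
        1.82189432e-02,  5.39068918e-03, -3.23367658e-05]), 'position': array([ 0.27330969, -0.56176267,  0.24479066]), 'tool_rot': array([-1.52984154,  1.56976554,  2.06460141]), 'force': array([-0.0276733 ,  0.01766654, -0.37322685]), 'moment': array([-0.01116884,  0.0073772 , -0.00840439]), 'grip_width': 0.08515114300270687}
```

View pics/top0.png

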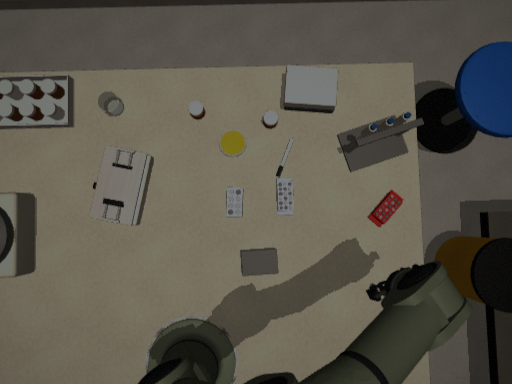

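View pics/side0.png

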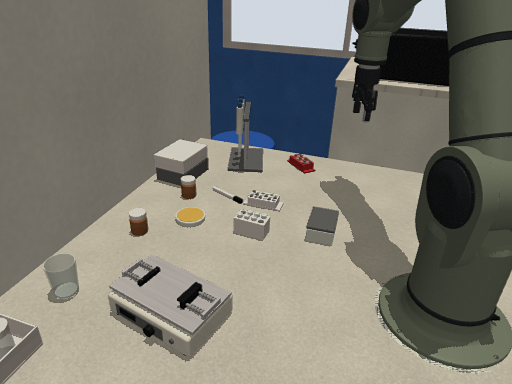

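Top view: mixer at about (122,186) with its knob at (95,185), so mixer +x (hooded jaw) points down the image, toward the robot. There are three rack candidates: white at (285,196), white at (234,202) and red at (385,208). The side view shows (264,200) low with ledges and (252,223) tall without ledges. The low one matches the task, and I'll confirm it in an enlarged crop.

```bash
python3 - <<'E'
import cv2,numpy as np
a=cv2.imread("pics/side0.png");b=cv2.imread("pics/top0.png")
A=cv2.resize(b[170:225,215:305],None,fx=4.4,fy=4.4,interpolation=cv2.INTER_CUBIC)
B=cv2.resize(a[180:245,220:300],None,fx=4.9,fy=4.9,interpolation=cv2.INTER_CUBIC)
C=cv2.resize(b[140:230,85:160],None,fx=3.6,fy=3.6,interpolation=cv2.INTER_CUBIC)
D=cv2.resize(a[250:360,100:240],None,fx=2.8,fy=2.8,interpolation=cv2.INTER_CUBIC)
o=np.zeros((600,800,3),np.uint8)
for im,y,x in((A,0,0),(B,0,400),(C,250,0),(D,290+0,400+0)):
    h=min(im.shape[0],600-y);w=min(im.shape[1],800-x);o[y:y+h,x:x+w]=im[:h,:w]
cv2.imwrite("pics/crop.png",o)
E
cat > h.py <<'E'
import numpy as np,cv2
from scipy.spatial.transform import Rotation as R
from workcell import monitor,optics
P={n:optics.camera_params(n) for n in("side","top")}
def proj(n,p):
    c=P[n];q=(np.atleast_2d(p)-c["origin"])@R.from_euler("xyz",c["rotation"]).as_matrix()
    return np.c_[c["fx"]*q[:,0]/q[:,2]+c["cx"],c["fy"]*q[:,1]/q[:,2]+c["cy"]]
def ray(n,uv):
    c=P[n];d=R.from_euler("xyz",c["rotation"]).apply([(uv[0]-c["cx"])/c["fx"],(uv[1]-c["cy"])/c["fy"],1]);return c["origin"],d
def at(n,uv,z):
    o,d=ray(n,uv);return o+d*(z-o[2])/d[2]
E
python3 -c "
from h import *
print(P['top']['rotation'],proj('top',[0.2733,-.5618,.2448]),proj('side',[0.2733,-.5618,.2448]))
for uv,z in(((285,196),.03),((122,186),.07)): print(at('top',uv,z))"
```

```text
[-3.07028001 -0.01150204 -1.59889624] [[386.54418836 278.67987323]] [[359.79722549 116.97338386]]
[ 0.513645   -0.31086961  0.03      ]
[0.55622244 0.19257105 0.07      ]
```

View pics/crop.png

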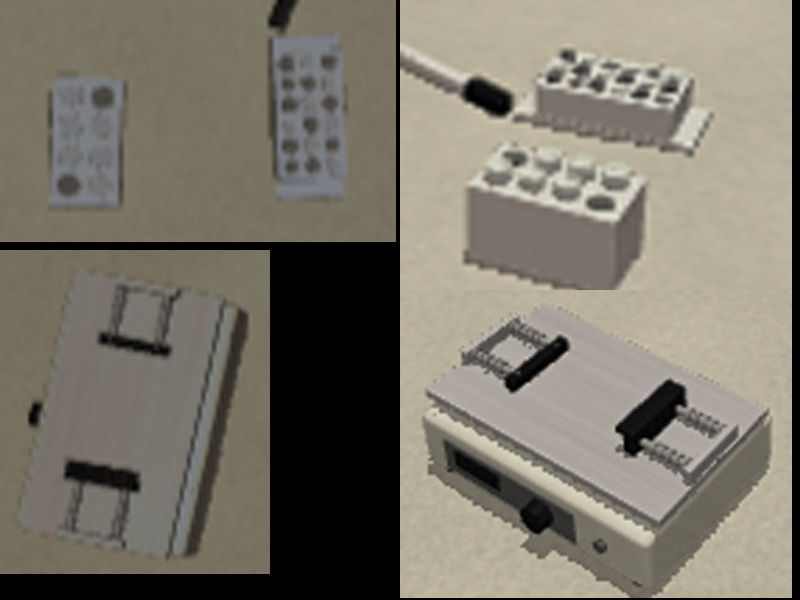

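Confirmed: the rack at top (285,196) is low with a ledge at each end; the one at (234,202) is the tall block without ledges. In the mixer crop the hooded (taller, thicker) jaw is at the lower, robot-side end. Next I fit the poses.

```bash
cat >> h.py <<'E'
from scipy.optimize import least_squares,minimize
def box(x0,x1,y,z0,z1): return np.array([[a,b,c] for a in(x0,x1) for b in(-y,y) for c in(z0,z1)])
RB=[box(-.06,.06,.025,0,.006),box(-.046,.046,.025,.006,.030)]
def pose(p): # x,y,z,yaw
    return lambda q:R.from_euler("z",p[3]).apply(q)+p[:3]
def sil(n,p,boxes,shape=(384,512),s=4):
    m=np.zeros((shape[0]*s,shape[1]*s),np.uint8)
    for b in boxes: cv2.fillConvexPoly(m,cv2.convexHull(np.round((proj(n,pose(p)(b))+.5)*s).astype(np.int32)),1)
    return cv2.resize(m.astype(np.float32),shape[::-1],interpolation=cv2.INTER_AREA)
E
python3 - <<'E'
from h import *
# mixer platform corners: order (x+,y-),(x+,y+),(x-,y+),(x-,y-)
top=np.array([[90.6,217.8],[132.8,225.3],[148.3,153.3],[107.8,146.1]])
side=np.array([[192.1,333.9],[232.1,292.9],[150,254.6],[108.9,286.4]])
S=np.array([[1,-1],[1,1],[-1,1],[-1,-1]])
def f(v,which):
    q=np.c_[S*[v[4]/2,v[5]/2],np.zeros(4)];w=pose(v[:4])(q);r=[]
    if 't' in which:r.append(proj('top',w)-top)
    if 's' in which:r.append(proj('side',w)-side)
    return np.ravel(r)
v0=[.556,.19,.07,np.pi-.2,.22,.15]
for w in('ts',):
    s=least_squares(f,v0,args=(w,));print(w,s.x.round(4),np.rad2deg(s.x[3]),np.abs(s.fun).max());
for w in 'ts':
    s2=least_squares(lambda u:f(np.r_[u[:2],.07,u[2:]],w),np.delete(v0,2));print(w,s2.x.round(4))
# rack mask
for n in('top','side'):
    im=cv2.imread(f"pics/{n}0.png").astype(int)
    c=im[196,285] if n=='top' else im[210,262]
    sat=im.max(2)-im.min(2); print(n,im[180:215:5,285] if n=='top' else im[190:216:4,262], im[196,310] if n=='top' else im[215,290])
E
```

```text
ts [0.5612 0.2021 0.0628 2.9223 0.2297 0.1297] 167.4334849221309 1.864855371410897
t [0.5582 0.1989 2.9179 0.2264 0.1293]
s [0.5584 0.2089 2.9225 0.2289 0.1277]
top [[131 125 122]
 [122 120 119]
 [ 90  90  90]
 [119 116 116]
 [ 90  88  88]
 [100  97  95]
 [120 116 114]] [ 97 114 122]
side [[156 176 184]
 [172 186 186]
 [189 203 206]
 [107 114 121]
 [118 126 135]
 [159 180 188]
 [182 199 202]] [160 180 189]
```

```bash
python3 - <<'E'
from h import *
im={n:cv2.imread(f"pics/{n}0.png").astype(float) for n in('top','side')}
t=im['top'];
# rack, top view
m=np.clip((t[:,:,0]-t[:,:,2]+25)/25,0,1); roi=(slice(172,222),slice(268,302))
m=cv2.GaussianBlur(m,(0,0),.7)
k=cv2.morphologyEx((m>.5).astype(np.uint8),cv2.MORPH_CLOSE,np.ones((5,5)))
k2=np.zeros_like(k);k2[roi]=k[roi];print(k2.sum())
g=lambda p:((cv2.GaussianBlur(sil('top',np.r_[p[:2],0,p[2]],RB),(0,0),.7)-np.where(k2>0,np.maximum(m,.5),m))[roi]**2).sum()
r=minimize(g,[.51,-.31,0.],method='Nelder-Mead',options=dict(initial_simplex=[[.51,-.31,0],[.515,-.31,0],[.51,-.305,0],[.51,-.31,.08]]));print('rack',r.x.round(4),r.fun)
# jaws
def jaws(t1,t2): 
    def b(x0,x1,z0,z1):return box(x0,x1,.03,z0,z1)
    return [b(-.054-t1,-.054,.07,.081),b(.054,.054+t2,.07,.0915),b(.047,.054+t2,.086,.0915)]
rois={'top':(slice(145,222),slice(95,150)),'side':(slice(262,315),slice(130,215))}
dm={}
for n in im:
    g_=im[n].mean(2);bg=np.median(g_[rois[n]]);dm[n]=np.clip((bg-g_-25)/(bg-60),0,1);print(n,bg,g_[rois[n]].min())
def e(v,ns=('top','side'),dz=0):
    p=np.r_[v[:2],dz,v[2]];return sum(((sil(n,p,jaws(v[3],v[4]))-dm[n])[rois[n]]**2).sum() for n in ns)
x0=np.array([.56,.20,2.92,.007,.010])
for ns in(('top','side'),('top',),('side',)):
    r2=minimize(e,x0,args=(ns,),method='Nelder-Mead',options=dict(initial_simplex=np.r_[[x0],x0+np.diag([.006,.006,.06,.003,.003])],maxiter=600));print(ns,r2.x.round(4),r2.fun)
    if len(ns)==2: M=r2.x
o=[]
for n,(u,v,w,h) in{'top':(85,140,75,95),'side':(100,240,140,110)}.items():
    f=5 if n=='top' else 3
    q=cv2.resize(im[n][v:v+h,u:u+w].astype(np.uint8),None,fx=f,fy=f,interpolation=cv2.INTER_CUBIC)
    for b in jaws(M[3],M[4]): cv2.polylines(q,[cv2.convexHull(np.round((proj(n,pose(np.r_[M[:2],0,M[2]])(b))+.5-[u,v])*f).astype(np.int32))],1,(0,255,0),1)
    o.append(q)
n='side';q=cv2.resize(im[n][180:245,220:300].astype(np.uint8),None,fx=5,fy=5,interpolation=cv2.INTER_CUBIC)
for b in RB: cv2.polylines(q,[cv2.convexHull(np.round((proj(n,pose(np.r_[r.x[:2],0,r.x[2]])(b))+.5-[220,180])*5).astype(np.int32))],1,(0,255,0),1)
W=np.zeros((600,800,3),np.uint8)
W[:475,:375]=o[0];W[:330,380:800]=o[1][:,:420];W[275+0:600,400:800]=q[:,:] if 0 else W[275:600,400:800]
W[335:600,400:800]=q[:265]
cv2.imwrite("pics/fit.png",W)
E
```

```text
645
rack [ 0.516  -0.3102  0.0131] 20.542122864132715
top 113.33333333333333 1.3333333333333333
side 163.66666666666666 0.0
('top', 'side') [0.5609 0.2048 2.9195 0.009  0.0083] 241.31098232973255
('top',) [0.5605 0.2038 2.9163 0.0088 0.009 ] 118.70003906249998
('side',) [0.5608 0.2055 2.9202 0.0086 0.0083] 121.57916322302032
```

View pics/fit.png

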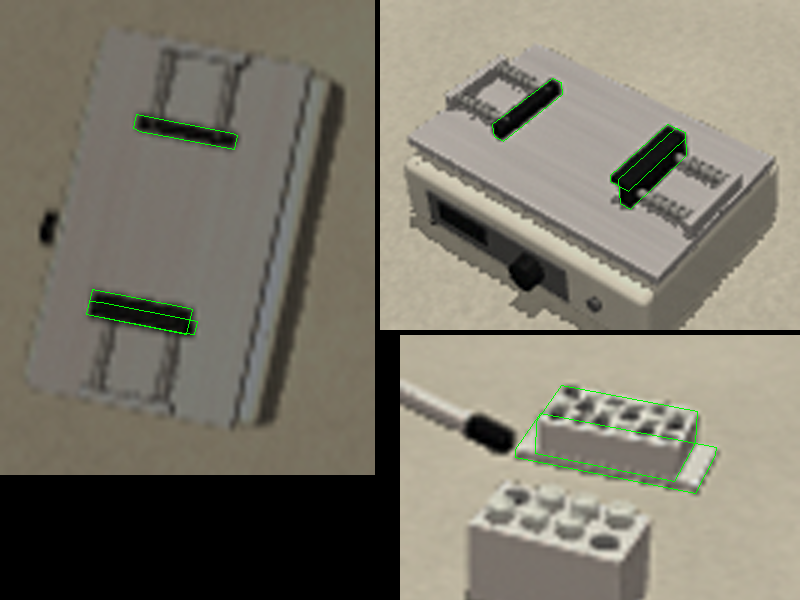

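```bash
cat >> h.py <<'E'
def go(pos,yaw,tilt=0,rows=None):
    """tool frame target: x down, y along (cos yaw, sin yaw); tilt about tool y; prints total shift (full-scale units, current tool axes) and rotvec"""
    s=monitor.observe();Rc=R.from_euler("xyz",s["tool_rot"])
    yv=np.array([np.cos(yaw),np.sin(yaw),0]);xv=np.array([0,0,-1.]);Rt=R.from_matrix(np.c_[xv,yv,np.cross(xv,yv)])*R.from_rotvec([0,tilt,0])
    d=Rc.inv().apply(np.array(pos)-s["position"]);w=(Rc.inv()*Rt).as_rotvec()
    print("t",round(s["clock"],2),"pos",s["position"].round(4),"y",Rc.apply([0,1,0]).round(3),"z",Rc.apply([0,0,1]).round(3),"F",s["force"].round(1),"gw",round(s["grip_width"],4),"q",s["qpos"].round(2))
    print("shift",(d/.03).round(3),"rot",(w/np.deg2rad(6)).round(3))
E
python3 -c "
from h import *
for y in(np.pi/2+.013,-np.pi/2+.013): go([.517,-.310,.12],y)"
```

```text
t 0.1 pos [ 0.2733 -0.5618  0.2448] y [ 0.438 -0.899 -0.001] z [-0.899 -0.438  0.   ] F [-0.   0.  -0.4] gw 0.0852 q [ 1.05  0.52 -0.04  1.6   0.02  1.02 -0.11]
shift [  4.163  -3.988 -10.976] rot [-2.58e+01 -1.30e-02  4.00e-03]
t 0.1 pos [ 0.2733 -0.5618  0.2448] y [ 0.438 -0.899 -0.001] z [-0.899 -0.438  0.   ] F [-0.   0.  -0.4] gw 0.0852 q [ 1.05  0.52 -0.04  1.6   0.02  1.02 -0.11]
shift [  4.163  -3.988 -10.976] rot [4.2e+00 3.0e-03 1.0e-02]
```

arm_command --delta_pos '[[0,-0.4,-1],[0.3,-0.4,-1],[0.3,-0.4,-1],[0.3,-0.4,-1],[0.3,-0.4,-1],[0.3,-0.4,-1],[0.3,-0.4,-1],[0.3,-0.4,-1],[0.3,-0.4,-1],[0.3,-0.4,-1]]' --rotation '[[0,0,0],[0,0,0],[0,0,0],[0,0,0],[0,0,0],[0,0,0],[0,0,0],[0,0,0],[0,0,0],[0,0,0]]' --gripper -1 --grip_force 40

```text
clock: 1.1
position: [0.4938, -0.3175, 0.1588]
tool_rot: [-0.676, 1.567, 2.91]
force: [-0.6, -0.5, -0.1]
grip_width: 0.0851
```

arm_command --delta_pos '[[0,0,0],[0,0,0],[0,0,0],[0,0,0],[0,0,0],[0,0,0]]' --rotation '[[0.9,0,0],[0.9,0,0],[0.9,0,0],[0.9,0,0],[0.6,0,0],[0,0,0]]'

```text
clock: 1.7
position: [0.4966, -0.3106, 0.1552]
tool_rot: [-0.62, 1.561, 2.517]
force: [0.0, 0.0, 0.5]
grip_width: 0.0856
```

```bash
python3 -c "
from h import *
go([.517,-.310,.10],-np.pi/2+.013)"
```

```text
t 1.7 pos [ 0.4966 -0.3106  0.1552] y [-0.004 -1.    -0.006] z [-1.     0.004  0.008] F [0.  0.  0.5] gw 0.0856 q [ 0.43  0.57  0.04  1.78 -0.03  0.8  -1.09]
shift [ 1.836 -0.012 -0.695] rot [-0.164  0.076  0.055]
```

arm_command --delta_pos '[[0.6,0,-0.4],[0.6,0,-0.3],[0.6,0,0],[0,0,0]]' --rotation '[[-0.16,0.08,0.06],[0,0,0],[0,0,0],[0,0,0]]'

```text
clock: 2.1
position: [0.5182, -0.3104, 0.0995]
tool_rot: [2.513, 1.57, -0.607]
force: [-0.7, -0.8, -0.6]
grip_width: 0.0854
```

```bash
python3 -c "
from h import *
go([.517,-.310,.019],-np.pi/2+.013)"
```

```text
t 2.1 pos [ 0.5182 -0.3104  0.0995] y [ 0.022 -1.     0.001] z [-1.    -0.022 -0.001] F [-0.7 -0.8 -0.6] gw 0.0854 q [ 0.42  0.67  0.03  1.77 -0.03  0.7  -1.08]
shift [ 2.683 -0.016  0.043] rot [ 0.084 -0.01  -0.007]
```

arm_command --delta_pos '[[0.6,0,0],[0.6,0,0],[0.6,0,0],[0.5,0,0],[0.37,0,0.03],[0,0,0]]' --rotation '[[0.08,0,0],[0,0,0],[0,0,0],[0,0,0],[0,0,0],[0,0,0]]'

```text
clock: 2.7
position: [0.5184, -0.3117, 0.02]
tool_rot: [2.704, 1.567, -0.418]
force: [0.1, 0.7, 0.1]
grip_width: 0.0859
```

```bash
python3 - <<'E'
from h import *
go([.517,-.310,.019],-np.pi/2+.013)
a=optics.grab_frame("side")[165:265,200:333,::-1]
b=optics.grab_frame("top")[165:240,240:340,::-1]
o=np.zeros((600,800,3),np.uint8)
o[:350,:466]=cv2.resize(a,(466,350),interpolation=cv2.INTER_CUBIC);o[300:600,400:800]=cv2.resize(b,(400,300),interpolation=cv2.INTER_CUBIC)
cv2.imwrite("pics/g.png",o)
E
```

```text
t 2.7 pos [ 0.5184 -0.3117  0.02  ] y [ 0.019 -1.     0.002] z [-1.    -0.019 -0.004] F [0.1 0.7 0.1] gw 0.0859 q [ 0.43  0.8   0.02  1.79 -0.03  0.55 -1.08]
shift [ 0.034 -0.059  0.047] rot [ 0.061 -0.037 -0.017]
```

View pics/g.png

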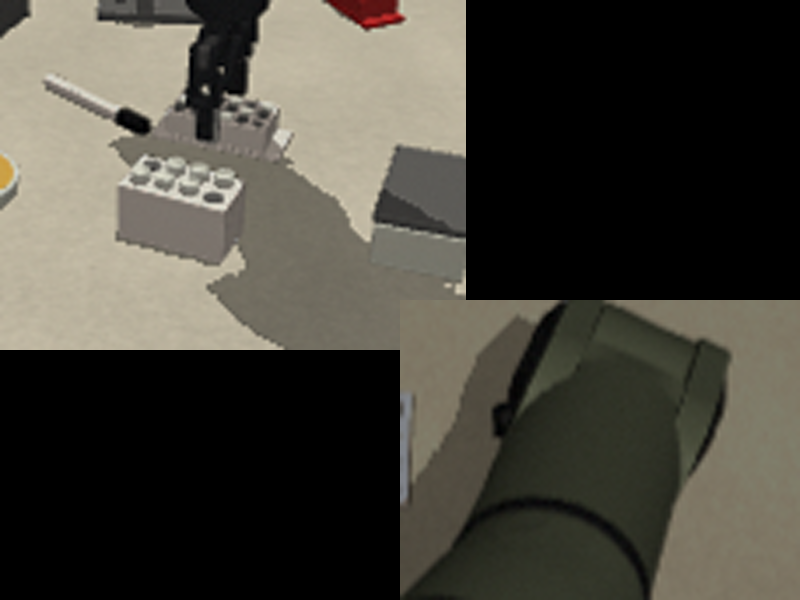

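The fingers straddle the ledged rack around its middle, near finger at about (206,120) in the crop. Now I close the gripper.

arm_command --delta_pos '[[0,0,0],[0,0,0],[0,0,0],[0,0,0],[0,0,0],[0,0,0],[0,0,0],[0,0,0]]' --rotation '[[0,0,0],[0,0,0],[0,0,0],[0,0,0],[0,0,0],[0,0,0],[0,0,0],[0,0,0]]' --gripper 1 --grip_force 50

```text
clock: 3.6
position: [0.5204, -0.3127, 0.0242]
tool_rot: [2.677, 1.561, -0.445]
force: [1.1, 0.6, -1.8]
grip_width: 0.0488
```

arm_command --delta_pos '[[-0.5,0,0],[-1,0,0],[-1,0,0],[-1,0,0],[-1,0,0],[-0.7,0,0],[0,0,0]]' --rotation '[[0,0,0],[0,0,0],[0,0,0],[0,0,0],[0,0,0],[0,0,0],[0,0,0]]'

```text
clock: 4.3
position: [0.5183, -0.3119, 0.1919]
tool_rot: [2.688, 1.56, -0.434]
force: [0.4, -0.2, -2.7]
grip_width: 0.0491
```

```bash
python3 - <<'E'
from h import *
go([.5608,.2045,.19],2.919-np.pi-np.pi/2,0)
for t in(.17,-.17): go([.5608,.2045,.19],2.919-np.pi-np.pi/2,t); print((R.from_matrix(np.c_[[0,0,-1],[0,-1,0],[-1,0,0]])*R.from_rotvec([0,t,0])).apply([0,0,1]))
E
```

```text
t 4.3 pos [ 0.5183 -0.3119  0.1919] y [ 0.019 -1.     0.005] z [-1.    -0.019 -0.009] F [ 0.4 -0.2 -2.7] gw 0.0491 q [ 0.42  0.54  0.04  1.72 -0.03  0.87 -1.08]
shift [ 2.0000e-03 -1.7183e+01 -1.7450e+00] rot [ 2.309 -0.095 -0.033]
t 4.3 pos [ 0.5183 -0.3119  0.1919] y [ 0.019 -1.     0.005] z [-1.    -0.019 -0.009] F [ 0.4 -0.2 -2.7] gw 0.0491 q [ 0.42  0.54  0.04  1.72 -0.03  0.87 -1.08]
shift [ 2.0000e-03 -1.7183e+01 -1.7450e+00] rot [2.306 1.52  0.163]
[-0.98558477  0.         -0.16918235]
t 4.3 pos [ 0.5183 -0.3119  0.1919] y [ 0.019 -1.     0.005] z [-1.    -0.019 -0.009] F [ 0.4 -0.2 -2.7] gw 0.0491 q [ 0.42  0.54  0.04  1.72 -0.03  0.87 -1.08]
shift [ 2.0000e-03 -1.7183e+01 -1.7450e+00] rot [ 2.301 -1.711 -0.229]
[-0.98558477  0.          0.16918235]
```

arm_command --delta_pos '[[0,-0.4,0],[0,-0.9,-0.2],[0,-1,-0.2],[0,-1,-0.2],[0,-1,-0.2],[0,-1,-0.2],[0,-1,-0.2],[0,-1,-0.2],[0,-1,-0.2],[0,-1,-0.2]]' --rotation '[[0,0,0],[0,0,0],[0,0,0],[0,0,0],[0,0,0],[0,0,0],[0,0,0],[0,0,0],[0,0,0],[0,0,0]]'

```text
clock: 5.3
position: [0.5609, -0.0171, 0.1844]
tool_rot: [0.819, 1.567, -2.307]
force: [-0.2, -0.3, -2.4]
grip_width: 0.0489
```

arm_command --delta_pos '[[0,-1,0],[0,-1,0],[0,-1,0],[0,-1,0],[0,-1,0],[0,-1,0],[0,-0.6,0],[0,-0.3,0],[0,0,0]]' --rotation '[[0,0,0],[0,0,0],[0,0,0],[0,0,0],[0,0,0],[0,0,0],[0,0,0],[0,0,0],[0,0,0]]'

```text
clock: 6.2
position: [0.5457, 0.2088, 0.1754]
tool_rot: [0.186, 1.553, -2.929]
force: [0.3, -0.5, -1.4]
grip_width: 0.0488
```

```bash
python3 - <<'E'
from h import *
go([.5608,.2045,.19],2.919-np.pi-np.pi/2,.17)
E
```

```text
t 6.2 pos [0.5457 0.2088 0.1754] y [ 0.027 -1.     0.003] z [-0.999 -0.027  0.018] F [ 0.3 -0.5 -1.4] gw 0.0488 q [-0.45  0.55 -0.02  1.76  0.    0.85 -2.01]
shift [-0.494  0.158 -0.49 ] rot [2.38  1.778 0.15 ]
```

arm_command --delta_pos '[[0,0,0],[0,0,0],[0,0,0],[0,0,0],[0,0,0]]' --rotation '[[0.6,0.5,0.04],[0.6,0.5,0.04],[0.6,0.5,0.04],[0.5,0.3,0.04],[0,0,0]]'

```text
clock: 6.7
position: [0.5447, 0.2022, 0.1737]
tool_rot: [3.129, 1.394, -0.242]
force: [0.9, -0.4, -1.1]
grip_width: 0.0489
```

```bash
cat >> h.py <<'E'
M=np.array([.5608,.2045,2.919])
def mx(x,y,z,tilt=.17,yaw=None):
    c,s=np.cos(M[2]),np.sin(M[2]);go([M[0]+c*x-s*y,M[1]+s*x+c*y,z],(M[2]if yaw is None else yaw)-1.5*np.pi,tilt)
E
python3 -c "
from h import *
mx(-.017,0,.14)"
```

```text
t 6.7 pos [0.5447 0.2022 0.1737] y [-0.227 -0.974  0.002] z [-0.959  0.223 -0.175] F [ 0.9 -0.4 -1.1] gw 0.0489 q [-0.63  0.49  0.14  1.91  0.09  0.62 -2.38]
shift [ 1.293 -0.202 -0.86 ] rot [-0.057 -0.061 -0.032]
```

arm_command --delta_pos '[[0.4,-0.05,-0.3],[0.5,-0.1,-0.3],[0.4,-0.05,-0.26],[0,0,0],[0,0,0]]' --rotation '[[0,0,0],[0,0,0],[0,0,0],[0,0,0],[0,0,0]]'

```text
clock: 7.2
position: [0.5808, 0.1967, 0.1363]
tool_rot: [3.116, 1.398, -0.253]
force: [0.2, 0.2, -0.6]
grip_width: 0.0492
```

```bash
python3 - <<'E'
from h import *
mx(-.017,0,.107)
s=monitor.observe();Rt=R.from_euler("xyz",s["tool_rot"]);T=s["position"]
A=optics.grab_frame("side")[:,:,::-1].copy();B=optics.grab_frame("top")[:,:,::-1].copy()
cv2.imwrite("pics/s1raw.png",A);cv2.imwrite("pics/t1raw.png",B)
# rack frame from tool: rack x = tool z, rack z = -tool x, rack y = -tool... right-handed
Rr=np.c_[Rt.apply([0,0,1]),np.cross(-Rt.apply([1,0,0]),Rt.apply([0,0,1])),-Rt.apply([1,0,0])]
o=np.zeros((600,800,3),np.uint8)
for n,I,(u,v,w,h),f,(X,Y) in(('side',A,(95,215,150,125),4,(0,0)),('top',B,(80,130,80,100),2.4,(605,0))):
    q=cv2.resize(I[v:v+h,u:u+w],None,fx=f,fy=f,interpolation=cv2.INTER_CUBIC)
    for b in RB: cv2.polylines(q,[cv2.convexHull(np.round((proj(n,(b-[0,0,.0242])@Rr.T+T)+.5-[u,v])*f).astype(np.int32))],1,(0,255,0),1)
    o[Y:Y+q.shape[0],X:X+q.shape[1]]=q[:,:800-X]
cv2.imwrite("pics/e1.png",o)
E
```

```text
t 7.2 pos [0.5808 0.1967 0.1363] y [-0.225 -0.974  0.004] z [-0.96   0.221 -0.172] F [ 0.2  0.2 -0.6] gw 0.0492 q [-0.57  0.59  0.13  1.85  0.08  0.58 -2.33]
shift [ 0.936 -0.109  0.307] rot [-0.038 -0.025 -0.049]
```

View pics/e1.png

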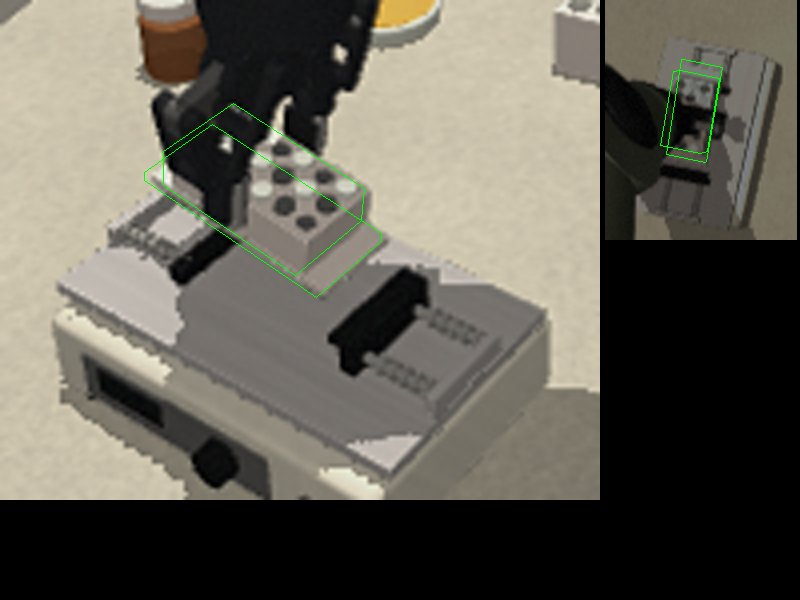

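The overlay matches the held rack within about 1 px: ledge tip at (318,297)–(384,240), tilted with the hooded end low, just short of the hooded jaw. Next I lower it to the entry pose.

arm_command --delta_pos '[[0.3,-0.05,0.1],[0.3,-0.05,0.1],[0.3,0,0.1],[0,0,0]]' --rotation '[[0,0,0],[0,0,0],[0,0,0],[0,0,0]]'

```text
clock: 7.7
position: [0.5762, 0.2018, 0.1069]
tool_rot: [3.124, 1.397, -0.244]
force: [0.9, -0.1, -0.8]
grip_width: 0.049
```

```bash
python3 -c "
from h import *
mx(-.017,0,.107); mx(.02,0,.107)"
```

```text
t 7.7 pos [0.5762 0.2018 0.1069] y [-0.224 -0.975  0.003] z [-0.96   0.22  -0.172] F [ 0.9 -0.1 -0.8] gw 0.049 q [-0.59  0.63  0.13  1.88  0.08  0.51 -2.35]
shift [ 0.005  0.027 -0.047] rot [-0.025 -0.032 -0.035]
t 7.7 pos [0.5762 0.2018 0.1069] y [-0.224 -0.975  0.003] z [-0.96   0.22  -0.172] F [ 0.9 -0.1 -0.8] gw 0.049 q [-0.59  0.63  0.13  1.88  0.08  0.51 -2.35]
shift [-0.207  0.031  1.168] rot [-0.025 -0.032 -0.035]
```

arm_command --delta_pos '[[-0.035,0,0.2],[-0.035,0,0.2],[-0.035,0.02,0.2],[0,0,0]]' --rotation '[[0,0,0],[0,0,0],[0,0,0],[0,0,0]]'

```text
clock: 8.1
position: [0.5572, 0.206, 0.1073]
tool_rot: [3.129, 1.396, -0.238]
force: [3.1, -1.5, -3.3]
grip_width: 0.0491
```

```bash
python3 - <<'E'
from h import *
mx(.02,0,.107)
A=optics.grab_frame("side")[:,:,::-1]
cv2.imwrite("pics/e2.png",cv2.resize(A[235:330,120:230],None,fx=5,fy=5,interpolation=cv2.INTER_CUBIC))
E
```

```text
t 8.1 pos [0.5572 0.206  0.1073] y [-0.223 -0.975  0.002] z [-0.96   0.22  -0.174] F [ 3.1 -1.5 -3.3] gw 0.0491 q [-0.62  0.61  0.14  1.92  0.08  0.49 -2.38]
shift [-0.083  0.023  0.534] rot [-0.022 -0.046 -0.025]
```

View pics/e2.png

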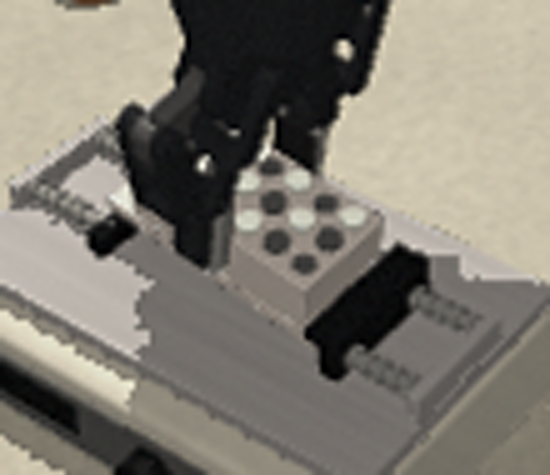

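The ledge has gone under the hood (dark hood edge over it at about (350,300)), with a contact force of about 3 N. I keep pushing.

arm_command --delta_pos '[[-0.035,0,0.2],[-0.035,0.02,0.2],[-0.03,0,0.2],[0,0,0]]' --rotation '[[0,0,0],[0,0,0],[0,0,0],[0,0,0]]'

```text
clock: 8.55
position: [0.5422, 0.209, 0.1088]
tool_rot: [-3.138, 1.39, -0.223]
force: [6.0, -1.6, -4.9]
grip_width: 0.0488
```

```bash
python3 - <<'E'
from h import *
mx(.02,0,.107)
E
```

```text
t 8.55 pos [0.5422 0.209  0.1088] y [-0.225 -0.974 -0.001] z [-0.958  0.221 -0.18 ] F [ 6.  -1.6 -4.9] gw 0.0488 q [-0.65  0.59  0.15  1.96  0.09  0.47 -2.4 ]
shift [0.052 0.01  0.04 ] rot [-0.042 -0.102 -0.001]
```

```bash
python3 - <<'E'
from h import *
mx(.015,0,.0950,0)
E
```

```text
t 8.55 pos [0.5422 0.209  0.1088] y [-0.225 -0.974 -0.001] z [-0.958  0.221 -0.18 ] F [ 6.  -1.6 -4.9] gw 0.0488 q [-0.65  0.59  0.15  1.96  0.09  0.47 -2.4 ]
shift [ 0.475  0.01  -0.052] rot [-0.042 -1.726  0.003]
```

arm_command --delta_pos '[[0.1,0,-0.01],[0.1,0,-0.01],[0.1,0,-0.01],[0.1,0,0],[0,0,0]]' --rotation '[[0,-0.35,0],[0,-0.35,0],[0,-0.35,0],[0,-0.35,0],[0,0,0]]'

```text
clock: 9.05
position: [0.5497, 0.2073, 0.0995]
tool_rot: [-3.033, 1.533, -0.119]
force: [6.1, -1.0, -1.4]
grip_width: 0.0491
```

```bash
python3 - <<'E'
from h import *
mx(.015,0,.0945,0)
E
```

```text
t 9.05 pos [0.5497 0.2073 0.0995] y [-0.226 -0.974 -0.004] z [-0.973  0.226 -0.038] F [ 6.1 -1.  -1.4] gw 0.0491 q [-0.5   0.64  0.03  1.84  0.    0.63 -2.27]
shift [0.163 0.01  0.125] rot [-0.051 -0.361  0.039]
```

arm_command --delta_pos '[[0.06,0,0.04],[0.06,0,0.04],[0.04,0,0],[0,0,0]]' --rotation '[[0,-0.18,0.02],[0,-0.18,0.02],[0,0,0],[0,0,0]]'

```text
clock: 9.45
position: [0.5524, 0.2066, 0.0966]
tool_rot: [-2.671, 1.563, 0.24]
force: [5.1, -1.6, -1.9]
grip_width: 0.0491
```

```bash
python3 - <<'E'
from h import *
mx(.015,0,.0945,0)
s=monitor.observe();Rt=R.from_euler("xyz",s["tool_rot"]);T=s["position"]
A=optics.grab_frame("side")[:,:,::-1].copy();B=optics.grab_frame("top")[:,:,::-1].copy()
a=cv2.resize(A[225:330,110:240],None,fx=4.6,fy=4.6,interpolation=cv2.INTER_CUBIC)
b=cv2.resize(B[140:235,85:155],None,fx=2.8,fy=2.8,interpolation=cv2.INTER_CUBIC)
o=np.zeros((600,800,3),np.uint8);o[:a.shape[0],:a.shape[1]]=a;o[:b.shape[0],600:600+b.shape[1]]=b
cv2.imwrite("pics/e3.png",o)
E
```

```text
t 9.45 pos [0.5524 0.2066 0.0966] y [-0.229 -0.974 -0.003] z [-0.973  0.229 -0.007] F [ 5.1 -1.6 -1.9] gw 0.0491 q [-0.47  0.66  0.02  1.82 -0.02  0.66 -2.25]
shift [0.07  0.007 0.213] rot [-0.077 -0.064  0.032]
```

View pics/e3.png

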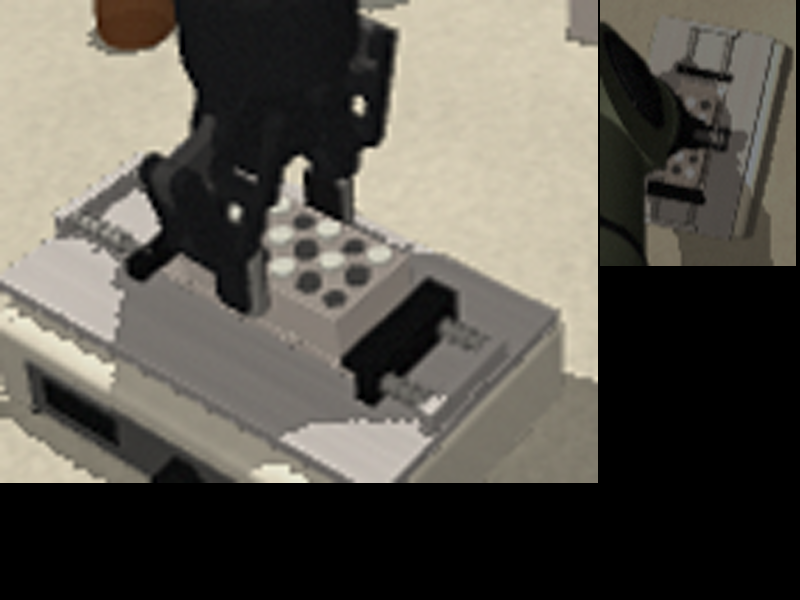

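arm_command --delta_pos '[[0.04,0,0.08],[0.04,0,0.08],[0.04,0,0.04],[0.03,0,0.04]]' --rotation '[[-0.07,-0.06,0.03],[0,0,0],[0,0,0],[0,0,0]]'

```text
clock: 9.95
position: [0.5503, 0.2077, 0.0947]
tool_rot: [-2.715, 1.56, 0.202]
force: [6.0, -2.4, 0.9]
grip_width: 0.049
```

```bash
python3 - <<'E'
from h import *
mx(.012,0,.0945,0)
E
```

```text
t 9.95 pos [0.5503 0.2077 0.0947] y [-0.223 -0.975 -0.004] z [-0.975  0.223 -0.009] F [ 6.  -2.4  0.9] gw 0.049 q [-0.48  0.66  0.02  1.82 -0.01  0.65 -2.25]
shift [0.006 0.025 0.034] rot [-0.025 -0.09   0.041]
```

arm_command --delta_pos '[[0.04,0,0],[0.03,0,-0.05],[0,0,-0.08],[0,0,-0.08],[0,0,-0.05],[0,0,0]]' --rotation '[[0,-0.06,0.03],[0,0,0],[0,0,0],[0,0,0],[0,0,0],[0,0,0]]'

```text
clock: 10.55
position: [0.5613, 0.2052, 0.0943]
tool_rot: [-2.775, 1.562, 0.14]
force: [1.4, -0.9, -1.0]
grip_width: 0.0493
```

```bash
python3 - <<'E'
from h import *
mx(.0,0,.0942,0)
E
```

```text
t 10.55 pos [0.5613 0.2052 0.0943] y [-0.224 -0.974 -0.003] z [-0.974  0.224 -0.008] F [ 1.4 -0.9 -1. ] gw 0.0493 q [-0.46  0.67  0.02  1.8  -0.01  0.67 -2.24]
shift [0.004 0.026 0.01 ] rot [-0.036 -0.079  0.03 ]
```

arm_command --delta_pos '[[0,0,0],[0,0,0],[0,0,0],[0,0,0],[0,0,0],[0,0,0],[0,0,0]]' --rotation '[[0,0,0],[0,0,0],[0,0,0],[0,0,0],[0,0,0],[0,0,0],[0,0,0]]' --gripper -1

```text
clock: 11.25
position: [0.5597, 0.2056, 0.0942]
tool_rot: [-2.739, 1.565, 0.177]
force: [-0.3, 0.3, -0.8]
grip_width: 0.0855
```

arm_command --delta_pos '[[-0.2,0,0],[-0.5,0,0],[-1,0,0],[-1,0,0],[-1,0,0],[-1,0,0],[-0.5,0.5,0],[0,1,0],[0,1,0],[0,1,0]]' --rotation '[[0,0,0],[0,0,0],[0,0,0],[0,0,0],[0,0,0],[0,0,0],[0,0,0],[0,0,0],[0,0,0],[0,0,0]]'

```text
clock: 12.25
position: [0.5347, 0.104, 0.2671]
tool_rot: [-2.52, 1.557, 0.401]
force: [1.4, 0.5, -0.8]
grip_width: 0.0856
```

arm_command --delta_pos '[[0,1,0],[0,1,0],[0,1,0],[0,1,0],[0,0.5,0],[0,0,0]]' --rotation '[[0,0,0],[0,0,0],[0,0,0],[0,0,0],[0,0,0],[0,0,0]]'

```text
clock: 12.85
position: [0.5023, -0.0371, 0.2742]
tool_rot: [-2.623, 1.549, 0.293]
force: [0.3, 0.5, -0.3]
grip_width: 0.0852
```

```bash
python3 - <<'E'
from h import *
s=monitor.observe();print(s["clock"],s["position"],s["force"])
A=optics.grab_frame("side")[:,:,::-1].copy();B=optics.grab_frame("top")[:,:,::-1].copy()
cv2.imwrite("pics/sF.png",A);cv2.imwrite("pics/tF.png",B)
o=np.zeros((600,800,3),np.uint8)
for n,I,(u,v,w,h),f,(X,Y) in(('side',A,(105,235,130,110),3.2,(0,0)),('top',B,(85,140,75,95),5,(425,0))):
    q=cv2.resize(I[v:v+h,u:u+w],None,fx=f,fy=f,interpolation=cv2.INTER_CUBIC)
    for b in RB: cv2.polylines(q,[cv2.convexHull(np.round((proj(n,pose(np.r_[M[:2],.07,M[2]])(b))+.5-[u,v])*f).astype(np.int32))],1,(0,255,0),1)
    o[Y:Y+q.shape[0],X:X+q.shape[1]]=q
cv2.imwrite("pics/e4.png",o)
E
```

```text
12.85 [ 0.50230191 -0.03706749  0.27416984] [ 0.33716125  0.53047302 -0.25404239]
```

View pics/e4.png

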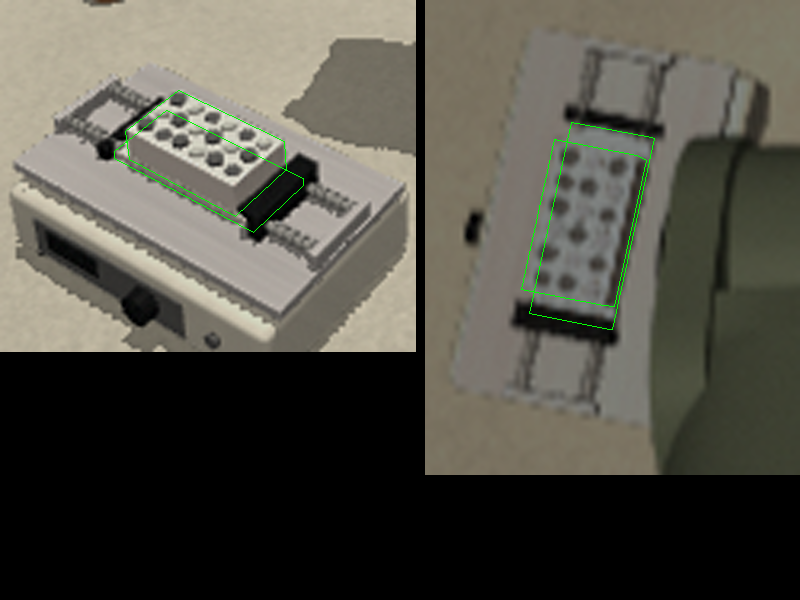

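The rack lies flat between both jaws: ledge under the hood at (275,190), other end inside the plain jaw at (125,130). One enlarged crop will check the centring.

```bash
python3 - <<'E'
from h import *
A=cv2.imread("pics/sF.png");B=cv2.imread("pics/tF.png")
o=np.zeros((600,800,3),np.uint8)
def b(x0,x1,z0,z1):return box(x0,x1,.03,z0,z1)
J=[b(-.069,-.060,0,.011),b(.053,.0685,.016,.0215)]
X=0
for n,I,(u,v,w,h),f in(('side',A,(130,255,75,60),6,),('top',B,(98,155,38,55),9)):
    q=cv2.resize(I[v:v+h,u:u+w],None,fx=f,fy=f,interpolation=cv2.INTER_CUBIC)
    q=np.clip(q.astype(float)*(1.9 if n=='top' else 1.1),0,255).astype(np.uint8)
    for bb,c in[(x,(0,0,255)) for x in J]+[(RB[1],(0,255,0))]:
        cv2.polylines(q,[cv2.convexHull(np.round((proj(n,pose(np.r_[M[:2],.07,M[2]])(bb))+.5-[u,v])*f).astype(np.int32))],1,c,1)
    o[:q.shape[0],X:X+q.shape[1]]=q;X+=455
cv2.imwrite("pics/e5.png",o)
E
```

```text
(no output)
```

View pics/e5.png

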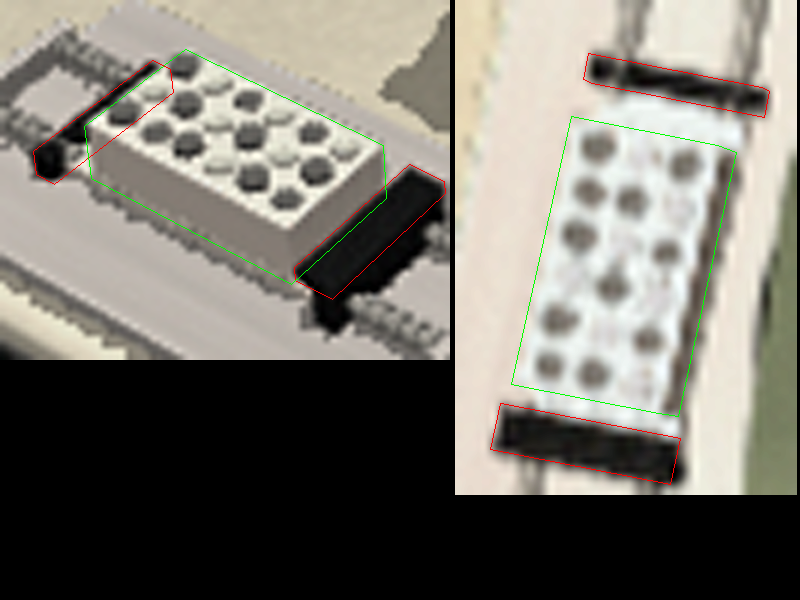

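The rack and both jaws (each about 6 mm out) match the centred model within about 1 px in both views. I'm handing in.

```bash
python3 -c "
from workcell import bot,monitor
print(bot.job_done(),monitor.observe()['clock'])"
```

```text
the job is handed in; nothing more can be done
the job is handed in; nothing more can be done
```

The ledged rack is clamped in the mixer and the job is handed in; the arm had finished and moved clear at about 13 s of the 38 s limit. `job_done()` gave no verdict.

- **What I did:** I gripped the low white rack across its 50 mm and tipped it about 10°. I pushed one ledge under the hood until the jaw gave way by about 20 mm (about 6 N), then lowered the other end inside the plain jaw. Before letting go I eased the rack back about 10 mm towards the centre so it would not snap against the plain jaw, then opened the gripper and moved away.
- **Last checks:** In both camera views the rack lies flat, one ledge under the hood, with each jaw about 6 mm out. It matches the centred model within about 1 pixel, roughly 2–3 mm; lateral centring is only known to that accuracy.
- **Disagreements:** The first mixer fit from the platform corners was off by 2–7 mm in position and height, so I used the jaw fit instead. For that fit the two views differed by about 2 mm in y. While pushing, the jaw travel estimated from force and from arm position also differed by about 2–3 mm. None of these changed the result.
- **Left alone:** The taller rack and the red look-alike were not touched.

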